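# Find the latched key of the tally unit and release it

### The job

One of the four white keys on the grey tally unit has been left latched down. Tap the keys lightly with a fingertip, one after another from the key nearest the robot to the farthest, to feel which one is latched, without releasing it yet; after the last tap press the latched key down past its catch and let go, so that it springs up level with the others. Press no other key down, and do not move or lift the specimen cup and the dropper bottle.

Things in the scene. Friction and masses are not known exactly. Their poses are not given: they have to be found in the camera images.
- unit: tally unit: grey box 80 (x) by 145 (y) by 45 mm, fixed to the worktop; on top a dark blank display strip along its +x edge and beside it a row of four white keys. Origin: centre of its underside. Key centres at x = -12 and y = -51, -17, 17, 51 mm; the -y end is nearer the robot. Caps have 14 mm gaps and move straight down. Exactly one key starts latched, 5 mm lower than the others.
- top_p (a point): top centre of one of the four identical white keys (its place in the row changes). Cap 28 mm (unit's x) by 20 mm (along the row), flat-topped; this point moves with the key. Above the unit's underside it is 61 mm when up, 56 mm when latched, 51 mm at the lower stop. A tap counts from 0.3 N of fingertip on the cap; an up key pushed down 7 mm or more counts as switched on by mistake.
- top_q (a point): top centre of one of the four identical white keys (its place in the row changes). Cap 28 mm (unit's x) by 20 mm (along the row), flat-topped; this point moves with the key. Above the unit's underside it is 61 mm when up, 56 mm when latched, 51 mm at the lower stop. A tap counts from 0.3 N of fingertip on the cap; an up key pushed down 7 mm or more counts as switched on by mistake.
- top_r (a point): top centre of one of the four identical white keys (its place in the row changes). Cap 28 mm (unit's x) by 20 mm (along the row), flat-topped; this point moves with the key. Above the unit's underside it is 61 mm when up, 56 mm when latched, 51 mm at the lower stop. A tap counts from 0.3 N of fingertip on the cap; an up key pushed down 7 mm or more counts as switched on by mistake.
- top_s (a point): top centre of one of the four identical white keys (its place in the row changes). Cap 28 mm (unit's x) by 20 mm (along the row), flat-topped; this point moves with the key. Above the unit's underside it is 61 mm when up, 56 mm when latched, 51 mm at the lower stop. A tap counts from 0.3 N of fingertip on the cap; an up key pushed down 7 mm or more counts as switched on by mistake.
- cup: bystander, to be left alone: specimen cup with an orange screw cap, diameter 62, 64 high mm, standing loose on the worktop; origin at the centre of its underside, z up
- bottle: bystander, to be left alone: brown dropper bottle with black top, diameter 30, 94 high mm, standing loose on the worktop; origin at the centre of its underside, z up
- key_p: the moving key cap under top_p; origin 16 mm below that point, z up. An up key gives from 1.2 N: 1.6 N at 1 mm, 2.4 N at 3 mm, 3.1 N at 5 mm, 5 N at the 10 mm stop. The latched key does not give below about 3 N; pushed a further 2 mm or more (about 4 N, best to the stop) and let go, it is released and springs up.
- key_q: the moving key cap under top_q; origin 16 mm below that point, z up. An up key gives from 1.2 N: 1.6 N at 1 mm, 2.4 N at 3 mm, 3.1 N at 5 mm, 5 N at the 10 mm stop. The latched key does not give below about 3 N; pushed a further 2 mm or more (about 4 N, best to the stop) and let go, it is released and springs up.
- key_r: the moving key cap under top_r; origin 16 mm below that point, z up. An up key gives from 1.2 N: 1.6 N at 1 mm, 2.4 N at 3 mm, 3.1 N at 5 mm, 5 N at the 10 mm stop. The latched key does not give below about 3 N; pushed a further 2 mm or more (about 4 N, best to the stop) and let go, it is released and springs up.
- key_s: the moving key cap under top_s; origin 16 mm below that point, z up. An up key gives from 1.2 N: 1.6 N at 1 mm, 2.4 N at 3 mm, 3.1 N at 5 mm, 5 N at the 10 mm stop. The latched key does not give below about 3 N; pushed a further 2 mm or more (about 4 N, best to the stop) and let go, it is released and springs up.

How it is judged:
By the outcome, as a careful person would: the job done as asked, in the order asked, and still so for the second after the job is handed in, with the robot touching nothing.
It also fails if it takes over 40 s, if anything falls off the work surface, if the arm or the gripper's body presses on something with over 40 N, if the wrist force passes 120 N, or if a joint passes its speed limit or range.

### The arm

A 6-joint arm with a two-finger parallel gripper is mounted at the origin on a cart in front of the work surface, level with it; the furniture and walls round the work are solid. World frame = base frame: x ahead of the robot, y to its left, z up, the work surface at z = 0. Lengths are in mm, angles in rad, forces in N, time in s.
With the tool pointing down it reaches from about 350 to 875 mm from the base axis. Payload 4.2 kg.
Tool frame: the origin (TCP) lies on the mounting face of the last link; the fingertips stand 173 mm ahead of it and the grasp point (between the pads) lies 155 mm ahead of it (tcp_to_grasp is the distance from the TCP to the grasp point, in mm); z points along the fingers, y is the direction in which the jaws open and shut (so a half turn about z gives the same grasp; the last joint's range is limited). The gripper opens to 85 mm and grips with 20 to 120 N. Pads are 22 mm wide; open, the fingers measure 114 mm over their backs; the gripper's body (76 mm by 85 mm) begins 54 mm behind the grasp point. The pads swing forward as they close: fully open they stand 13 mm farther back than shut.
Start: joints at [1.422, 0.385, 0.008, 0, -1.194, -0.259], TCP at [247.836, 573.74, 404.712] pointing down, gripper open.
Joint ranges: [-3.14, 3.14], [-1.21, 2.06], [-1.07, 1.41], [-3.16, 2.05], [-2.99, -0.16], [-3.1, 3.1]. Speed limits (rad/s): [2.79, 2.79, 3.14, 3.14, 3.14, 3.14].

### API

Orientations are given as a unit quaternion [x, y, z, w].
In Python, from bench import * gives the robot as it stands. The module is installed in compiled form; this text tells all that it offers.
- The arm moves only by the tool apply_moves, never from a script. Its arguments are lists of equal length, an entry for each row: "fingers": the closure, from 0 (fully open) to 1 (shut); "dp": the shift along the world's x, y, z in cm, a list of three; "yaw": the turn about the world's z in degrees. A call has 1 to 10 rows; each row is the pose to reach, as a shift and turn from the pose measured when the call began; what a row does not reach only later rows make up. A row lasts 1/10 s, in which the tool goes at most 50 mm and 8.59 degrees, less where a joint would pass 70% of its speed; a pose out of reach is approached as far as the arm can. A call with a gripper value outside its range is refused whole. The fingers move at their own pace and stop on an object; the grip force is fixed at half the most. Time passes only in rows, so rows that repeat a pose let the fingers close. It gives the time, the measured TCP pose, the force and the opening at its end, in the units of the state.
- read_state(): the state, without advancing time (a new reading comes with each control period).
- get_image(name): name is "scene" or "top" or "wrist"; returns a dict with "color" (420x560x3 uint8, blue, green, red), "mtx" (3x3 intrinsics, pixels), "camera_from_world" (4x4, takes a point from world to camera coordinates); the wrist camera has in their place "tool_from_camera" (4x4, takes a point from camera to tool coordinates, whose origin is the TCP and whose axes are the flange's). Camera axes: x right, y down, z forward; pixel columns grow to the right and rows downward; lengths in mm; the calibration is good to about 2 mm. A picture is of the moment at which its call begins: read the wrist's pose just before it. There is no depth.
- job_done(): hands the job in, once; it reports no verdict.
The state is a dict: "clock": time; "joints": joint angles; "joint_vel": joint speeds; "joint_efforts": joint torques, N m; "position": TCP position; "ee_rot": TCP orientation; "contact_force": force on the tool from outside, world axes, zero at the start; "wrist_torque": the same for the moment, N m; "gripper_width": finger opening in mm.
Only numpy, scipy, OpenCV 4.12 (cv2) and the standard library are available. Lean on these libraries where they do the work, as an engineer would, in place of code of your own. Each camera call takes 0.05 s, during which the arm holds its last target. There are 200 camera calls.

## Working session

There is one attempt and no reset: what is moved stays moved. The work goes in short steps, Python scripts to look and compute and a tool call to move; the robot and the scene stay as the last step left them, time stands still between calls to the robot, and variables do not carry over. Pictures are saved under pics/ and viewed, about 8 in all and at most 12, crops included, and the job is handed in when it is done.

Besides the shell and the picture viewer there is one more tool, called after ">>>" as name(argument=value, ...), one argument or row to a line, values as JSON. apply_moves: Moves the arm, as the interface text tells. Its arguments: {"type":"object","properties":{"fingers":{"type":"array","items":{"type":"number"}},"dp":{"type":"array","items":{"type":"array","items":{"type":"number"}}},"yaw":{"type":"array","items":{"type":"number"}}},"required":["fingers","dp","yaw"]}

```bash
mkdir -p pics
cat > h.py <<'E'
from bench import *
import numpy as np, cv2
def grab(n,f):
    s=read_state(); d=get_image(n); cv2.imwrite('pics/'+f+'.png',d['color']); return s,d
def ray(d,u,v,z):
    T=np.array(d['camera_from_world']); K=np.array(d['mtx']); R=T[:3,:3]
    o=-R.T@T[:3,3]; r=R.T@np.linalg.solve(K,[u,v,1]); return o+r*(z-o[2])/r[2]
E
python3 - <<'E'
from h import *
import pickle
D={}
for n in('top','scene'):
    s,d=grab(n,n+'1'); D[n]=d
pickle.dump(D,open('D.pkl','wb'))
for n in D: print(n,np.round(D[n]['mtx'],1).tolist(),np.round(D[n]['camera_from_world'],3).tolist())
print(s)
a=np.hstack([cv2.imread('pics/top1.png'),cv2.imread('pics/scene1.png')])
E
```

```text
top [[379.4, 0.0, 285.1], [0.0, 379.4, 213.9], [0.0, 0.0, 1.0]] [[0.018, -1.0, 0.009, 338.348], [-0.996, -0.019, -0.086, 400.819], [0.086, -0.008, -0.996, 894.558], [0.0, 0.0, 0.0, 1.0]]
scene [[497.1, 0.0, 281.7], [0.0, 497.1, 204.8], [0.0, 0.0, 1.0]] [[0.677, -0.736, 0.02, -31.549], [-0.531, -0.507, -0.679, 434.085], [0.51, 0.449, -0.734, 547.548], [0.0, 0.0, 0.0, 1.0]]
{'clock': 0.05, 'joints': array([ 1.42163338e+00,  3.85574913e-01,  6.66820766e-03, -4.86163481e-04,
       -1.19399101e+00, -2.58616990e-01]), 'joint_vel': array([ 9.16337976e-04, -3.94331039e-04,  2.71247615e-03, -2.06646221e-04,
        9.23890932e-06, -6.13357919e-04]), 'joint_efforts': array([-7.07633826e-04, -3.93678081e+01,  1.89161718e+01,  4.20550168e+00,
       -2.29925252e-03,  4.35936002e-06]), 'position': array([247.73749163, 573.59891215, 403.62858169]), 'ee_rot': array([ 9.79267619e-01, -2.02567951e-01, -1.68123169e-04,  1.06148178e-03]), 'contact_force': array([ 0.32461064, -0.7227048 ,  0.3886974 ]), 'wrist_torque': array([-0.01039823,  0.00763131,  0.00178243]), 'gripper_width': 85.42482824205734}
```

View pics/top1.png

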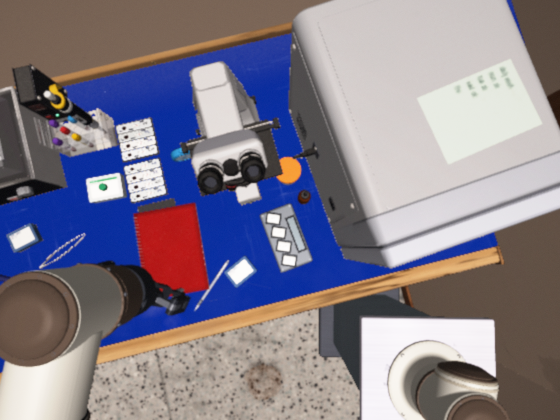

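View pics/scene1.png

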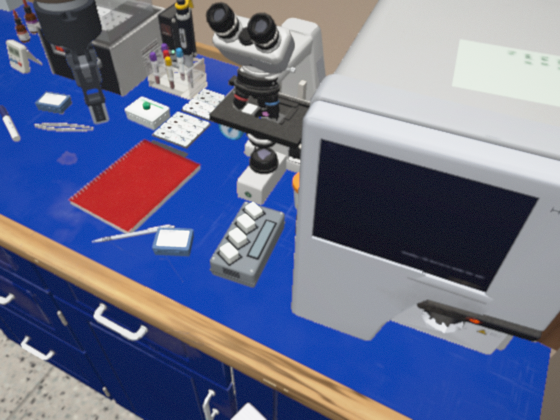

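The top view shows the unit at about (286,238), with keys at about (289,260), (284,246), (278,232) and (274,218) from nearest to farthest. The cup is at (288,170) and the bottle at (304,196). A big analyser stands to the right and a microscope beyond. Next I'll locate the keys in both views.

```bash
cat > loc.py <<'E'
from h import *
import pickle
D=pickle.load(open('D.pkl','rb'))
for n,(x0,y0,x1,y1) in {'top':(258,205,305,272),'scene':(210,198,285,270)}.items():
    d=D[n]; c=d['color'][y0:y1,x0:x1]; m=(c.min(2)>195).astype(np.uint8)
    k,l,st,ce=cv2.connectedComponentsWithStats(m)
    for i in range(1,k):
        if st[i,4]>25:
            u,v=ce[i]+[x0,y0]; print(n,st[i].tolist(),np.round([u,v],1),np.round(ray(d,u,v,61),1),np.round(ray(d,u,v,56),1))
d=D['top']
for nm,u,v,z in[('cup',288,170,64),('bottle',304,196,94)]: print(nm,ray(d,u,v,z).round())
for nm,u,v in[('an corner low',357,262),('an front',345,215),('an',300,150),('an top',296,40)]: print(nm,ray(d,u,v,0).round(),ray(d,u,v,300).round())
c=cv2.resize(d['color'][150:280,230:370],None,fx=5,fy=5,interpolation=cv2.INTER_CUBIC);cv2.imwrite('pics/c1.png',c[:600])
E
python3 loc.py
```

```text
top [9, 9, 13, 10, 96] [273.  218.2] [380.3 373.2  61. ] [380.7 373.4  56. ]
top [15, 23, 12, 9, 97] [278.3 232. ] [349.2 360.5  61. ] [349.4 360.6  56. ]
top [20, 37, 12, 9, 100] [283.5 246. ] [317.7 348.1  61. ] [317.8 348.1  56. ]
top [25, 51, 13, 10, 102] [288.8 260.1] [286.2 335.5  61. ] [286.1 335.4  56. ]
scene [35, 4, 17, 14, 138] [253.3 208.5] [374.3 369.7  61. ] [377.4 373.   56. ]
scene [27, 16, 18, 14, 148] [245.3 220.3] [345.8 360.5  61. ] [348.8 363.7  56. ]
scene [19, 30, 17, 15, 153] [236.9 234.9] [314.  347.8  61. ] [316.7 351.   56. ]
scene [10, 45, 18, 16, 174] [228.3 250.1] [282.7 335.   61. ] [285.1 338.   56. ]
cup [492. 341.  64.]
bottle [428. 305.  94.]
an corner low [282. 169.   0.] [293. 229. 300.]
an front [396. 199.   0.] [370. 249. 300.]
an [556. 311.   0.] [478. 325. 300.]
an top [840. 326.  -0.] [670. 334. 300.]
```

View pics/c1.png

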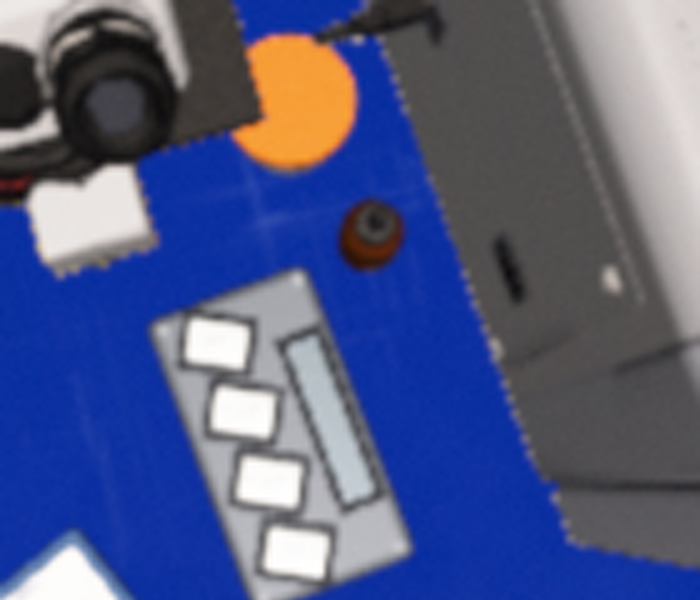

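Key spacing comes out at 33.9 mm (34 expected) and the row lies at about 22° to world x. In the crop the keys are clear, the bottle is 60–70 mm past the far end, and the analyser wall is about 140 mm to the side. Next: check the eyepieces' clearance and where the wrist camera is mounted.

Run:
```python
from h import *
import pickle
D=pickle.load(open('D.pkl','rb'))
P={n:np.array(D[n]['mtx'])@np.array(D[n]['camera_from_world'])[:3] for n in D}
def tri(a,b):
    X=cv2.triangulatePoints(P['top'],P['scene'],np.float64(a).reshape(2,1),np.float64(b).reshape(2,1)); return (X[:3]/X[3]).ravel().round()
print('eyes',tri((210,180),(222,18)),tri((253,168),(294,32)))
print('base part',tri((247,198),(248,197)))
print('unit keys',[tri(a,b) for a,b in zip([(273,218.2),(278.3,232),(283.5,246),(288.8,260.1)],[(253.3,208.5),(245.3,220.3),(236.9,234.9),(228.3,250.1)])])
print(np.round(get_image('wrist')['tool_from_camera'],2))
```

```text
eyes [414. 462. 360.] [453. 380. 354.]
base part [432. 442.  -6.]
unit keys [array([380., 374.,  53.]), array([348., 362.,  58.]), array([317., 349.,  58.]), array([285., 337.,  58.])]
[[ 0.   -0.95 -0.32 81.9 ]
 [ 1.    0.    0.    0.14]
 [-0.   -0.32  0.95 30.45]
 [ 0.    0.    0.    1.  ]]
```

>>> apply_moves(
  fingers=[1,1,1,1,1,1,1,1,1,1],
  dp=[
    [0.5,-3,-1],
    [1,-6,-2],
    [1.5,-9,-3],
    [2,-12,-4],
    [2.5,-15,-5],
    [3,-18,-6],
    [3.5,-21,-7],
    [3.8,-23.8,-8],
    [3.8,-23.8,-8],
    [3.8,-23.8,-8],
  ],
  yaw=[5,10,15,20,25,30,37,45,45,45],
)

```text
clock: 1.15
position: [286.0, 335.4, 324.0]
ee_rot: [0.982, 0.187, 0.0, 0.001]
contact_force: [-0.3, -0.4, 0.7]
gripper_width: -0.1
```

Triangulation puts the farthest key about 5 mm lower than the others, which hints that it is the latched one. The eyepieces stand at about z 355 near the far key, and the wrist camera sits on tool +x, which now faces the microscope. I'll turn it back toward the robot.

>>> apply_moves(
  fingers=[1,1,1,1,1,1,1,1,1,1],
  dp=[
    [0,0,0],
    [0,0,0],
    [0,0,0],
    [0,0,0],
    [0,0,0],
    [0,0,0],
    [0,0,0],
    [0,0,0],
    [0,0,0],
    [0,0,0],
  ],
  yaw=[-8,-16,-24,-32,-40,-48,-56,-64,-72,-80],
)

```text
clock: 2.15
position: [286.0, 336.8, 324.5]
ee_rot: [0.871, -0.491, -0.0, 0.0]
contact_force: [0.9, -0.2, -0.2]
gripper_width: 0.5
```

>>> apply_moves(
  fingers=[1,1,1,1,1,1,1,1,1,1],
  dp=[
    [0,0,0],
    [0,0,0],
    [0,0,0],
    [0,0,0],
    [0,0,0],
    [0,0,0],
    [0,0,0],
    [0,0,0],
    [0,0,0],
    [0,0,0],
  ],
  yaw=[-8,-16,-24,-32,-40,-48,-56,-64,-72,-80],
)

```text
clock: 3.15
position: [286.1, 338.2, 324.9]
ee_rot: [-0.349, 0.937, 0.001, 0.001]
contact_force: [-0.8, 0.1, -0.6]
gripper_width: -0.1
```

>>> apply_moves(
  fingers=[1,1,1,1,1,1,1],
  dp=[
    [0,0,-2],
    [0,0,-4],
    [0,0,-6],
    [0,0,-7],
    [0,0,-7],
    [0,0,-7],
    [0,0,-7],
  ],
  yaw=[-8,-16,-18,-18,-18,-18,-18],
)

```text
clock: 3.85
position: [286.2, 338.9, 255.8]
ee_rot: [-0.199, 0.98, 0.001, 0.001]
contact_force: [-0.3, 0.4, 0.0]
gripper_width: -0.0
```

Run:
```python
from h import *
s,d=grab('scene','s2'); print(s['joints'].round(2),s['position'].round(1),s['ee_rot'].round(3),s['contact_force'].round(2))
s,w=grab('wrist','w2'); t,_=grab('top','t2')
a=cv2.imread('pics/s2.png')[0:300,100:460]
b=cv2.imread('pics/w2.png'); c=cv2.imread('pics/t2.png')[90:360,180:440]
r=lambda i,h:cv2.resize(i,None,fx=h/i.shape[0],fy=h/i.shape[0])
top=np.hstack([r(a,300),r(b,300)])[:, :790]; bot=r(c,295)
m=np.zeros((600,800,3),np.uint8); m[:300,:top.shape[1]]=top; m[303:598,:bot.shape[1]]=bot
cv2.imwrite('pics/m2.png',m)
```

```text
[ 1.24  0.26 -0.62  0.   -0.68 -2.41] [286.2 338.9 255.8] [-0.199  0.98   0.001  0.001] [-0.25  0.45  0.02]
```

View pics/m2.png

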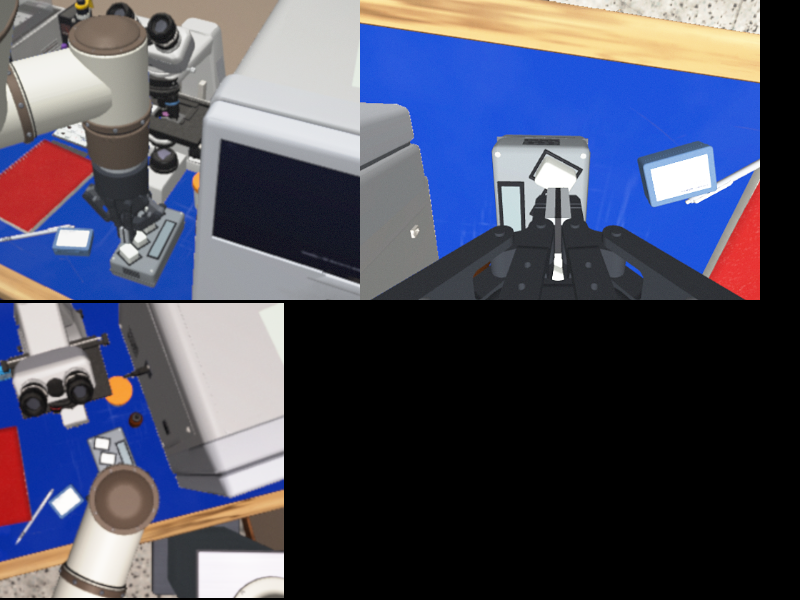

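The composite shows the finger over the nearest key with the wrist upright. The wrist housing (radius about 40 mm) is well clear of the eyepieces and analyser here. The wrist view puts the unit's near top edge at about (192..319, 207) in full-image pixels, so I'll use it to cross-check the key position.

Run:
```python
from h import *
from scipy.spatial.transform import Rotation as Ro
s=read_state(); w=get_image('wrist'); T=np.array(w['tool_from_camera']); K=np.array(w['mtx'])
B=np.eye(4);B[:3,:3]=Ro.from_quat(s['ee_rot']).as_matrix();B[:3,3]=s['position']
w['camera_from_world']=np.linalg.inv(B@T)
a,b=ray(w,192,207,45),ray(w,319,207,45); print(a,b,(a+b)/2,np.linalg.norm(a-b),'expect mid 270,317, 80')
c=w['color'];m=(c.min(2)>195).astype(np.uint8);k,l,st,ce=cv2.connectedComponentsWithStats(m)
for i in range(1,k):
    if st[i,4]>150: print(st[i],ce[i].round(),ray(w,*ce[i],61).round(1))
def pr(p):
    q=w['camera_from_world']@np.r_[p,1];q=K@q[:3];return (q[:2]/q[2]).round(1)
for i in range(4): print('key',i,pr(np.array([285.5,336,61])+i*34*np.array([.928,.374,0])))
print('tip',pr(np.r_[s['position'][:2],s['position'][2]-173]))
cv2.imwrite('pics/wc.png',cv2.resize(c[170:420,170:390],None,fx=2.4,fy=2.4))
```

```text
[282.96351222 286.2508242   45.        ] [255.45916693 351.38891017  45.        ] [269.21133957 318.81986718  45.        ] 70.70685436542803 expect mid 270,317, 80
[265   0  99  16 830] [327.   5.] [168.9 312.2  61. ]
[ 368    0  165   42 3934] [461.  15.] [150.1 366.4  61. ]
[ 523    0   37   49 1148] [544.  23.] [138.7 400.9  61. ]
[ 189  211  125  107 4968] [247. 246.] [285.9 321.5  61. ]
[267 211  51  28 560] [300. 221.] [262.3 341.5  61. ]
[ 407  216   85   66 3770] [450. 249.] [245.5 421.4  61. ]
[457 226 103  60 897] [512. 257.] [236.7 454.2  61. ]
[ 199  262   27   62 1337] [213. 290.] [318.1 313.8  61. ]
[269 355  16  38 440] [277. 375.] [359.  369.6  61. ]
key 0 [272.4 255. ]
key 1 [271.6 309.5]
key 2 [270.9 358.2]
key 3 [270.3 401.8]
tip [276.1 278.3]
```

View pics/wc.png

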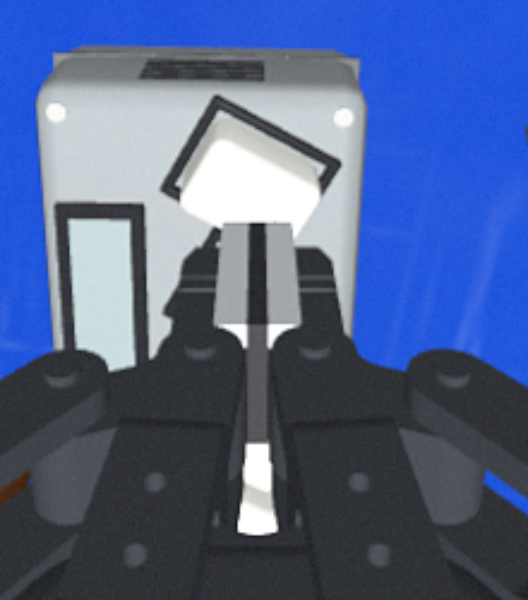

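The wrist view confirms the fingertip is over the nearest key, and the predicted key pixel matches within about 4 mm. The caps are turned somewhat relative to the box. I'll lower to just above the key.

>>> apply_moves(
  fingers=[1,1,1,1,1,1],
  dp=[
    [-0.2,-0.4,-0.6],
    [-0.2,-0.4,-1.2],
    [-0.2,-0.4,-1.7],
    [-0.2,-0.4,-1.8],
    [-0.2,-0.4,-1.8],
    [-0.2,-0.4,-1.8],
  ],
  yaw=[0,0,0,0,0,0],
)

```text
clock: 4.65
position: [284.2, 334.5, 237.5]
ee_rot: [-0.198, 0.98, 0.001, 0.001]
contact_force: [0.3, 0.6, 0.8]
gripper_width: 0.3
```

>>> apply_moves(
  fingers=[1,1,1,1],
  dp=[
    [0,-0.1,-0.1],
    [0,-0.1,-0.2],
    [0,-0.1,-0.3],
    [0,-0.1,-0.3],
  ],
  yaw=[0,0,0,0],
)

```text
clock: 5.05
position: [284.2, 333.5, 234.5]
ee_rot: [-0.198, 0.98, 0.001, 0.001]
contact_force: [-0.4, 0.7, 1.1]
gripper_width: 0.1
```

>>> apply_moves(
  fingers=[1,1,1],
  dp=[
    [0,0.2,-0.1],
    [0,0.2,-0.15],
    [0,0.2,-0.15],
  ],
  yaw=[0,0,0],
)

```text
clock: 5.35
position: [284.2, 335.6, 233.0]
ee_rot: [-0.198, 0.98, 0.001, 0.001]
contact_force: [0.8, -1.3, 1.6]
gripper_width: 0.2
```

>>> apply_moves(
  fingers=[1,1,1],
  dp=[
    [0,0,-0.1],
    [0,0,-0.1],
    [0,0,-0.1],
  ],
  yaw=[0,0,0],
)

```text
clock: 5.65
position: [284.2, 335.6, 232.1]
ee_rot: [-0.198, 0.98, 0.001, 0.001]
contact_force: [0.3, -1.4, 1.9]
gripper_width: 0.2
```

Key 1 gives way like an up key: about 1.6 N at tip height 60 mm. On to key 2.

>>> apply_moves(
  fingers=[1,1,1,1,1,1,1,1],
  dp=[
    [0,0,1],
    [0,0,1.2],
    [1.6,0.65,1.2],
    [3.2,1.3,1.2],
    [3.2,1.3,1],
    [3.2,1.3,0.5],
    [3.2,1.3,0.3],
    [3.2,1.3,0.3],
  ],
  yaw=[0,0,0,0,0,0,0,0],
)

```text
clock: 6.45
position: [315.6, 348.1, 234.6]
ee_rot: [-0.199, 0.98, 0.0, 0.001]
contact_force: [0.4, -1.1, 0.7]
gripper_width: 0.0
```

>>> apply_moves(
  fingers=[1,1,1,1],
  dp=[
    [0,0,-0.1],
    [0,0,-0.2],
    [0,0,-0.25],
    [0,0,-0.25],
  ],
  yaw=[0,0,0,0],
)

```text
clock: 6.85
position: [315.5, 348.1, 232.2]
ee_rot: [-0.199, 0.98, 0.001, 0.001]
contact_force: [-1.3, 0.6, 1.6]
gripper_width: -0.0
```

>>> apply_moves(
  fingers=[1,1,1],
  dp=[
    [0,0,-0.05],
    [0,0,-0.05],
    [0,0,-0.05],
  ],
  yaw=[0,0,0],
)

```text
clock: 7.15
position: [315.5, 348.1, 231.7]
ee_rot: [-0.199, 0.98, 0.001, 0.001]
contact_force: [-1.1, -0.7, 1.7]
gripper_width: 0.2
```

Key 2 is also up: about 1.7 N at a tip height of 58.7 mm, which a latched key (top at 56 mm) wouldn't reach. On to key 3.

>>> apply_moves(
  fingers=[1,1,1,1,1,1,1,1],
  dp=[
    [0,0,1],
    [0,0,1.2],
    [1.6,0.65,1.2],
    [3.2,1.3,1.2],
    [3.2,1.3,1],
    [3.2,1.3,0.5],
    [3.2,1.3,0.3],
    [3.2,1.3,0.3],
  ],
  yaw=[0,0,0,0,0,0,0,0],
)

```text
clock: 7.95
position: [346.9, 360.5, 234.3]
ee_rot: [-0.199, 0.98, -0.0, -0.0]
contact_force: [-0.7, -0.7, 0.9]
gripper_width: 0.2
```

>>> apply_moves(
  fingers=[1,1,1,1],
  dp=[
    [0,0,-0.1],
    [0,0,-0.2],
    [0,0,-0.25],
    [0,0,-0.25],
  ],
  yaw=[0,0,0,0],
)

```text
clock: 8.35
position: [346.8, 360.6, 231.9]
ee_rot: [-0.199, 0.98, -0.0, -0.0]
contact_force: [-0.4, 0.8, 2.5]
gripper_width: 0.1
```

>>> apply_moves(
  fingers=[1,1,1],
  dp=[
    [0,0,-0.05],
    [0,0,-0.05],
    [0,0,-0.05],
  ],
  yaw=[0,0,0],
)

```text
clock: 8.65
position: [346.8, 360.6, 231.4]
ee_rot: [-0.199, 0.98, -0.0, -0.0]
contact_force: [0.0, -0.8, 3.3]
gripper_width: 0.1
```

Key 3 is up too, since it was touched at 61 mm and gave way. Before key 4 I'll lift, move half-way, and check microscope clearance.

>>> apply_moves(
  fingers=[1,1,1,1,1],
  dp=[
    [0,0,1],
    [0,0,1.2],
    [1,0.4,1.2],
    [1.6,0.65,1.2],
    [1.6,0.65,1.2],
  ],
  yaw=[0,0,0,0,0],
)

```text
clock: 9.15
position: [363.8, 367.6, 243.2]
ee_rot: [-0.198, 0.98, -0.0, 0.0]
contact_force: [-0.0, -0.2, 0.5]
gripper_width: 0.1
```

Run:
```python
from h import *
s,d=grab('scene','s3'); s,t=grab('top','t3')
print(s['position'],s['contact_force'])
a=cv2.resize(d['color'][20:270,130:330],None,fx=2,fy=2); b=cv2.resize(t['color'][110:310,200:360],None,fx=2.5,fy=2.5)
cv2.imwrite('pics/m3.png',np.hstack([a,b]))
```

```text
[363.37463841 367.20088439 243.02799963] [-0.91646695 -0.08744226  0.62775249]
```

View pics/m3.png

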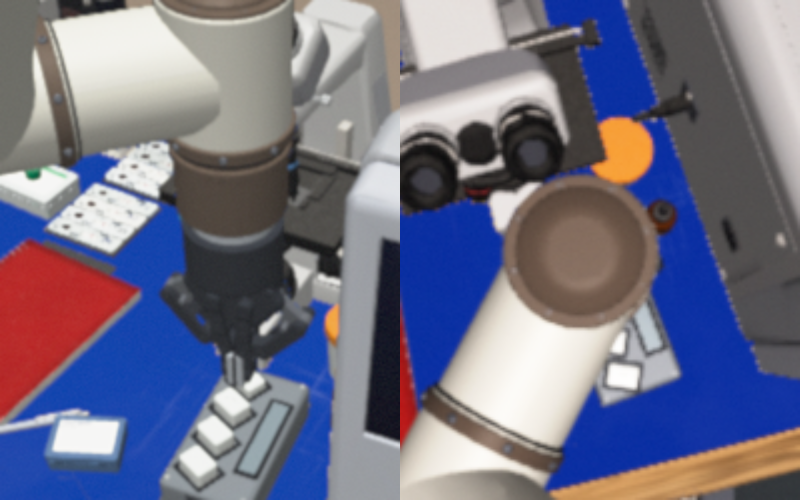

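In the top view the housing still clears the eyepiece, and at key 4 I work out about 17–20 mm of room. The scene view shows the first three caps level. Moving to key 4, slightly on its robot side, and descending in small steps.

>>> apply_moves(
  fingers=[1,1,1,1,1,1],
  dp=[
    [0.7,0.3,0],
    [1.25,0.5,0],
    [1.25,0.5,-0.5],
    [1.25,0.5,-0.9],
    [1.25,0.5,-1],
    [1.25,0.5,-1],
  ],
  yaw=[0,0,0,0,0,0],
)

```text
clock: 9.85
position: [375.4, 371.8, 232.5]
ee_rot: [-0.199, 0.98, -0.001, -0.001]
contact_force: [-0.0, -0.4, 1.2]
gripper_width: 0.0
```

>>> apply_moves(
  fingers=[1,1,1,1],
  dp=[
    [0,0,-0.1],
    [0,0,-0.15],
    [0,0,-0.2],
    [0,0,-0.2],
  ],
  yaw=[0,0,0,0],
)

```text
clock: 10.25
position: [375.4, 371.8, 230.6]
ee_rot: [-0.199, 0.98, -0.001, -0.001]
contact_force: [-0.8, -0.5, -0.5]
gripper_width: -0.2
```

There's no contact at a tip height of 57.6 mm, so key 4 is sitting low. Touching it gently.

>>> apply_moves(
  fingers=[1,1,1],
  dp=[
    [0,0,-0.05],
    [0,0,-0.1],
    [0,0,-0.1],
  ],
  yaw=[0,0,0],
)

```text
clock: 10.55
position: [375.4, 371.8, 229.7]
ee_rot: [-0.199, 0.98, -0.001, -0.001]
contact_force: [-0.0, -0.0, 0.7]
gripper_width: -0.1
```

>>> apply_moves(
  fingers=[1,1,1],
  dp=[
    [0,0,-0.03],
    [0,0,-0.03],
    [0,0,-0.03],
  ],
  yaw=[0,0,0],
)

```text
clock: 10.85
position: [375.4, 371.8, 229.6]
ee_rot: [-0.199, 0.98, -0.001, -0.001]
contact_force: [-1.1, -0.3, 3.7]
gripper_width: -0.1
```

It's stiff: 3.7 N with no give, against about 3 mm of easy travel on the others. So the farthest key is the latched one and all four are tapped. I'll lift off, shift 3 mm toward its centre, then press to the stop and let go.

>>> apply_moves(
  fingers=[1,1,1,1],
  dp=[
    [0,0,0.5],
    [0,0,0.9],
    [0.28,0.11,0.9],
    [0.28,0.11,0.9],
  ],
  yaw=[0,0,0,0],
)

```text
clock: 11.25
position: [378.5, 373.1, 238.8]
ee_rot: [-0.199, 0.98, -0.001, -0.0]
contact_force: [-0.1, -0.4, -0.9]
gripper_width: -0.2
```

>>> apply_moves(
  fingers=[1,1,1,1,1,1,1,1],
  dp=[
    [0,0,-0.5],
    [0,0,-0.9],
    [0,0,-1.1],
    [0,0,-1.25],
    [0,0,-1.35],
    [0,0,-1.4],
    [0,0,-1.4],
    [0,0,-1.4],
  ],
  yaw=[0,0,0,0,0,0,0,0],
)

```text
clock: 12.05
position: [378.4, 373.1, 224.9]
ee_rot: [-0.199, 0.98, -0.001, -0.0]
contact_force: [-1.2, -1.9, 5.0]
gripper_width: -0.1
```

Pressed about 4.7 mm past the catch, with 5 N showing. Releasing and backing away so I can look.

>>> apply_moves(
  fingers=[1,1,1,1,1,1,1,1,1,1],
  dp=[
    [0,0,0.8],
    [0,0,2],
    [-1,0.5,4],
    [-3,3,5],
    [-5,6,6],
    [-7,9,7],
    [-9,12,8],
    [-10,15,9],
    [-10,18,9],
    [-10,18,9],
  ],
  yaw=[0,0,0,0,0,0,0,0,0,0],
)

```text
clock: 13.05
position: [277.7, 556.1, 315.6]
ee_rot: [-0.2, 0.98, 0.001, 0.0]
contact_force: [-0.5, 0.3, -1.0]
gripper_width: 0.1
```

```bash
cat > fin.py <<'E'
from h import *
import pickle
D={}
for n in('top','scene'): s,D[n]=grab(n,n+'9')
pickle.dump(D,open('D.pkl','wb')); print(s['clock'],s['position'],s['contact_force'])
P={n:np.array(D[n]['mtx'])@np.array(D[n]['camera_from_world'])[:3] for n in D}
C={}
for n,(x0,y0,x1,y1) in {'top':(258,205,305,272),'scene':(210,198,285,270)}.items():
    c=D[n]['color'][y0:y1,x0:x1]; k,l,st,ce=cv2.connectedComponentsWithStats((c.min(2)>195).astype(np.uint8))
    C[n]=[ce[i]+[x0,y0] for i in range(1,k) if st[i,4]>60]; C[n].sort(key=lambda p:p[1])
for a,b in zip(C['top'],C['scene']):
    X=cv2.triangulatePoints(P['top'],P['scene'],a.reshape(2,1),b.reshape(2,1)); print((X[:3]/X[3]).ravel().round(1))
a=cv2.imread('pics/top1.png').astype(int);g=lambda i:(lambda m:[x.mean().round(1) for x in np.nonzero(m)])( (i[150:190,265:310,2]>200)&(i[150:190,265:310,0]<120))
print('cup',g(a),g(D['top']['color'].astype(int)))
cv2.imwrite('pics/m9.png',np.hstack([cv2.resize(D['scene']['color'][170:300,190:320],(400,400)),cv2.resize(D['top']['color'][140:280,230:370],(400,400))]))
E
python3 fin.py
```

```text
13.1 [277.90171479 554.23155676 314.92299862] [-0.18829367 -0.4544946  -0.28340414]
[379.6 374.4  58.6]
[348.2 361.7  58.2]
[316.6 349.1  57.7]
[285.1 336.6  57.4]
cup [np.float64(19.8), np.float64(24.3)] [np.float64(19.8), np.float64(24.3)]
```

View pics/m9.png

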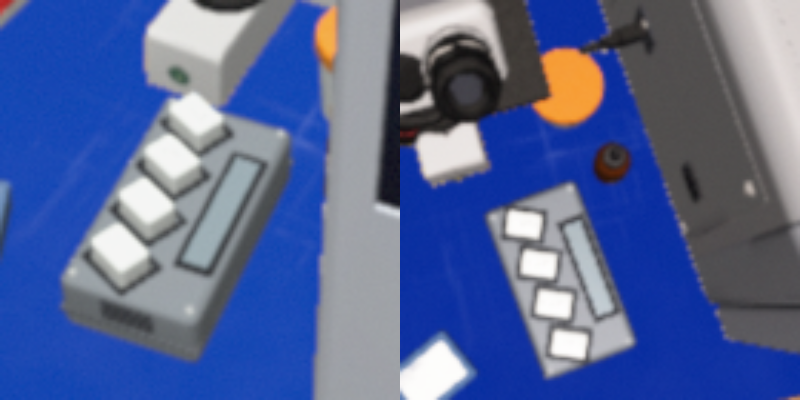

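All four caps are level: the farthest went from a measured 53 mm to 58.6 mm, with the others at 57.4–58.2 mm. The cup and bottle look unmoved and the arm is clear, so I'm handing in.

```bash
python3 -c "
from bench import *
print(job_done())"
```

```text
the job is handed in; nothing more can be done
None
```

The latched key was the farthest of the four. It is now released and level with the others, and the job was handed in at about 13 s of the 40 s allowed.

- **Taps:** I tapped the keys lightly from nearest to farthest. The first three met the finger at about 61 mm and gave way easily. I pushed them no more than about 3 mm, well short of the 7 mm that would switch them on. The farthest showed no contact until about 56.6 mm and then stood firm.
- **Release:** After lifting off, I pressed the farthest key about 4.7 mm past where I first felt it, with 5 N showing, then let go and moved the arm clear.
- **Last checks:** The cameras put the four key tops at 57.4–58.6 mm; the farthest had been at 53 mm before. The orange cup cap is at the same pixel position as before. The bottle I only compared by eye, and it looks unmoved.

Three readings did not quite agree:

- **Camera heights:** they read about 3 mm below the stated 61 mm for all keys alike, which I put down to camera calibration.
- **Force readings:** these were noisy by about ±0.7 N, and key 3's second reading was 3.3 N where about 2.2 N was expected.
- **Tap on the latched key:** it read 3.7 N, above the stated 3 N at which it starts to give. It did not move, and it stayed latched until the final press.

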